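# Lock the tea-ball dish in its carrier and turn its spout to the mug

### The job

Turn the orange collar of the dish carrier clockwise (seen from above) until its tab is home at the green mark, so that the white dish is locked in the carrier. Then take the carrier by its overhead wooden grip, lift it straight up about 10 cm above its stand, and turn it a quarter turn so that the blue spout of the dish points squarely at the dark mug (the mug may be on the left or on the right). Keep the dish level and the steel tea ball in its middle all the way, leave the other things alone, and finish while still holding the carrier there, level and still.

Things in the scene. Friction and masses are not known exactly. Their poses are not given: they have to be found in the camera images.
- stand: fixed round wooden board, 196 mm across, 14 mm thick, origin at the centre of its underside on the worktop; in its middle an 8 mm pedestal for the dish, at its +y and -y two pairs of 14 mm high cheeks that keep the carrier's feet from twisting (2.5 mm play each side); the carrier lifts straight up out of them. Its -x side faces the robot within 0.3 rad.
- carrier: loose steel carrier, 0.3 kg, 136 mm high: hoop 144 mm across, legs at its +y and -y 78 mm from the axis, wooden grip overhead. Origin: centre of the hoop's underside (14 mm above the worktop at the start), z up; axes start parallel to the stand's. Hoop marks beside its +x: white (open) 0.45 rad to the +y side, green (locked) 0.45 rad to the -y side.
- carrier_grip (a point): centre of the wooden grip bar of the carrier: 72 mm long along the carrier's y, 14 mm thick along the carrier's x (flat sides), 24 mm high; on the axis of the dish, 124 mm above the carrier's origin. Below it 55 mm are free above the tea ball.
- collar (a joint): angle of the orange collar on the carrier's hoop, rad: 0 at the white open mark, 0.9 at its stop at the green locked mark; grows clockwise seen from above, round the carrier's z. Stiff (0.06 N m), stays where left; starts at 0 to 0.15. Locked, its three lugs lie under the dish's three ears with 2.5 mm of play; only then is the dish carried.
- collar_tab (a point): grip centre of the collar's upright orange tab, 94 mm from the carrier's axis, 44 mm above the carrier's origin; the tab is 10 mm thick along the circle, 20 mm along the radius, from 29 mm below this point to 15 mm above; the board lies 44 mm below. It moves on a circle round the carrier's axis: take it from above, fingers closing along the circle.
- dish: loose shallow white dish, 109 mm across and 24 mm high (0.16 kg), in the carrier; origin at the centre of its underside, z up, 8 mm above the carrier's origin at the start. The inside rises gently from the middle to the rim (11 degrees). The blue spout on its rim points along the dish's -x; the dish's axes start parallel to the carrier's.
- tea_ball_center (a point): centre of the loose steel tea ball, 36 mm across, 0.05 kg, that rests in the middle of the dish, 23 mm above the dish's origin; it rolls away if the dish is jerked or tilted.
- dark_mug: dark grey mug, 86 mm across, 99 mm high, 0.32 kg, with a handle at its own -y; origin at the centre of its footprint with the handle, on the worktop. Leave it standing.
- cream_mug: cream mug, 93 mm across, 102 mm high, with a handle; origin at the centre of its footprint with the handle, on the worktop; on the side of the stand opposite the dark mug. Leave it alone.
- bottle: small amber bottle with a black dropper cap, 33 mm across, 102 mm high, origin at the centre of its underside. Leave it alone.
- scoop: steel coffee scoop, 96 x 42 x 20 mm, origin at the middle of its underside. Leave it alone.
- dark_mug_middle (a point): middle of the dark mug's round body, without the handle, 50 mm above the worktop; about 0.22 m from the stand's centre, either on the stand's +y side or on its -y side: a quarter turn from where the spout points at the start. The spout is to point at it.
There are look-alikes about, which are no part of the job. There is more than one size of the dark_mug; the job needs the smallest.

How it is judged:
By the outcome, as a careful person would: the job done as asked, in the order asked, and still so for the second after the job is handed in, while the arm keeps its last pose, push and grip.
It also fails if it takes over 59 s, if anything falls off the work surface, if the arm or the gripper's body presses on something with over 40 N, if the wrist force passes 120 N, or if a joint passes its speed limit or range.

### The arm

A 7-joint arm with a two-finger parallel gripper is mounted at the origin on a cart in front of the work surface, level with it; the furniture and walls round the work are solid. World frame = base frame: x ahead of the robot, y to its left, z up, the work surface at z = 0. Lengths are in m, angles in rad, forces in N, time in s.
With the tool pointing down it reaches from about 0.4 to 0.85 m from the base axis. Payload 10.4 kg.
Tool frame: the origin (TCP) lies between the finger pads; the fingertips stand 11 mm ahead of it and the grasp point (between the pads) lies 8 mm behind it (tip_reach is the distance from the TCP to the fingertips, in m); z points along the fingers, y is the line along which they close (so a half turn about z gives the same grasp; the last joint's range is limited). The gripper opens to 85 mm and grips with 20 to 120 N. Pads are 22 mm wide; open, the fingers measure 114 mm over their backs; the gripper's body (76 mm by 85 mm) begins 54 mm behind the grasp point. The pads swing forward as they close: fully open they stand 13 mm farther back than shut.
Start: joints at [-1.207, 0.332, -0.065, 1.46, 0.022, 1.35, -0.088], TCP at [0.236, 0.579, 0.242] pointing down, gripper open.
Joint ranges: [-2.6, 2.6], [-0.5, 2.12], [-1.47, 1.34], [0.16, 2.42], [-1.27, 4.41], [0.06, 2.06], [-2.6, 2.6]. Speed limits (rad/s): [2.22, 2.22, 2.79, 2.79, 3.14, 3.14, 3.14].

### API

Orientations are given as a unit quaternion [x, y, z, w].
In Python, from workcell import * gives the robot as it stands.
- The arm moves only by the shell command python3 -m inch 'ROWS' [OPENING] [FORCE]. ROWS is JSON, a list of rows, each an object with "slide": the shift along the world's x, y, z in m, a list of three; "yaw": the turn about the world's z in rad. A call has 1 to 20 rows; each row is the pose to reach, as a shift and turn from the pose commanded when the call began; what a row does not reach only later rows make up. A row lasts 1/12 s, in which the tool goes at most 41.7 mm and 7.16 degrees, less where a joint would pass 70% of its speed; a pose out of reach is approached as far as the arm can. A call with a gripper value outside its range is refused whole. OPENING is the closure in counts, from 0 (fully open) to 255 (shut), set as the call begins (- or left out, the last holds). The fingers move at their own pace and stop on an object; FORCE is the grip in N (left out, the last holds). Time passes only in rows, so rows that repeat a pose let the fingers close. It gives the time, the measured TCP pose, the force, the opening and the grip force at its end, in the units of the state.
- get_obs(): the state, without advancing time (a new reading comes with each control period).
- camera(name): name is "side" or "top"; returns a dict with "frame" (384x512x3 uint8, red, green, blue), "fx", "fy", "cx", "cy" (pixels), "extrinsics" (4x4, takes a point from world to camera coordinates). Camera axes: x right, y down, z forward; pixel columns grow to the right and rows downward; lengths in m; the calibration is good to about 2 mm. A picture is of the moment at which its call begins. There is no depth.
- hand_in(): hands the job in; it is judged then, once.
The state is a dict: "clock": time; "joint_pos": joint angles; "joint_velocities": joint speeds; "tau": joint torques, N m; "position": TCP position; "ee_rot": TCP orientation; "ft_force": force on the tool from outside, world axes, zero at the start; "torque": the same for the moment, N m; "grip_width": opening from 0.0 (shut) to 1.0 (fully open); "grasp_force": force on a finger pad.
Only numpy, scipy, OpenCV 4.12 (cv2) and the standard library are available. Lean on these libraries where they do the work, as an engineer would, in place of code of your own. Each camera call takes 0.05 s, during which the arm holds its last target. There are 200 camera calls.

## Working session

There is one attempt and no reset: what is moved stays moved. The work goes in short steps, Python scripts to look and compute and a shell command to move; the robot and the scene stay as the last step left them, time stands still between calls to the robot, and variables do not carry over. Pictures are saved under pics/ and viewed, at most 10 in all, crops included, and the job is handed in when it is done.

```bash
mkdir -p pics; ls; cat > h.py <<'E'
from workcell import *
import numpy as np, cv2
def shot(n,fn=None):
    c=camera(n)
    if fn: cv2.imwrite(fn,cv2.cvtColor(c["frame"],cv2.COLOR_RGB2BGR))
    return c
def ray(c,u,v,z):
    E=np.array(c["extrinsics"]);R=E[:3,:3];o=-R.T@E[:3,3]
    d=R.T@np.array([(u-c["cx"])/c["fx"],(v-c["cy"])/c["fy"],1])
    return o+d*(z-o[2])/d[2]
def proj(c,p):
    E=np.array(c["extrinsics"]);q=E[:3,:3]@np.array(p)+E[:3,3]
    return [c["fx"]*q[0]/q[2]+c["cx"],c["fy"]*q[1]/q[2]+c["cy"]]
E
python3 - <<'E'
from h import *
o=get_obs();print(o["position"],o["ee_rot"],o["grip_width"],o["clock"])
for n in("top","side"):
    c=shot(n,f"pics/{n}0.png");E=np.array(c["extrinsics"]);print(n,c["fx"],c["cx"],c["cy"],-E[:3,:3].T@E[:3,3])
E
```

```text
pics
[0.23561745 0.57849013 0.24149478] [ 1.92167247e-01  9.81361920e-01 -7.19829122e-04 -1.12221411e-04] 0.9967721190579832 0.0
top 411.61062415266986 256.2476412518363 191.69615368021775 [ 0.26506227 -0.09091724  1.96777434]
side 455.8800952858256 256.63099434626713 191.09783370432564 [0.12047734 1.25920577 0.9768391 ]
```

View pics/top0.png

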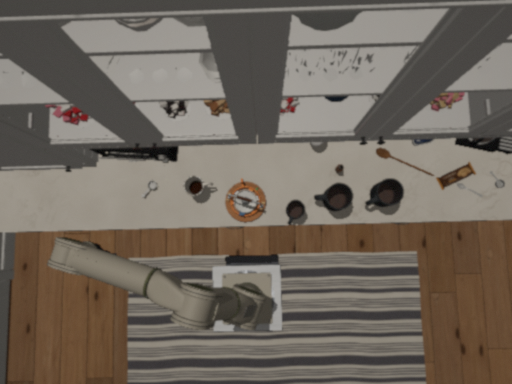

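View pics/side0.png

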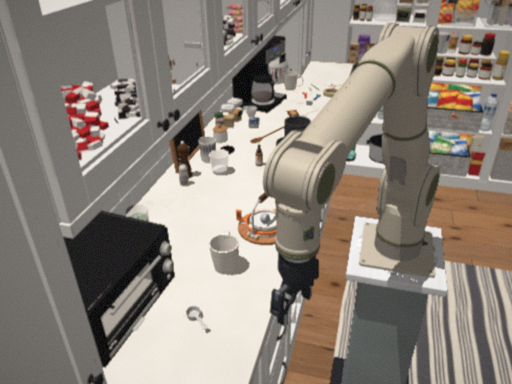

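The top view shows the carrier at about (246,201), the small dark mug on its right (-y) at (296,211), and the cream mug on its left at (197,187). The side view shows the carrier partly hidden by the arm at (262,225).

```bash
python3 - <<'E'
from h import *
a=cv2.imread("pics/top0.png")[165:240,215:315];b=cv2.imread("pics/side0.png")[190:250,215:305]
a=cv2.resize(a,(800,600),interpolation=cv2.INTER_CUBIC)
cv2.imwrite("pics/topz.png",a)
c=shot("top")
f=c["frame"];hsv=cv2.cvtColor(f,cv2.COLOR_RGB2HSV)
m=cv2.inRange(hsv,(5,150,120),(18,255,255));m[:165]=0;m[240:]=0;m[:,:215]=0;m[:,280:]=0
p=cv2.findNonZero(m);e=cv2.minEnclosingCircle(p);print("orange",e,ray(c,*e[0],.03))
h=cv2.fitEllipse(cv2.convexHull(p));print(h,ray(c,*h[0],.03))
m=cv2.inRange(hsv,(95,100,60),(125,255,255));m[:165]=0;m[240:]=0;m[:,:215]=0;m[:,280:]=0
print("blue",(cv2.findNonZero(m)).reshape(-1,2).mean(0),m.sum()/255)
m=cv2.inRange(f,(0,0,0),(75,75,75));m[:195]=0;m[225:]=0;m[:,:280]=0;m[:,310:]=0
p=cv2.findNonZero(m).reshape(-1,2);print("mug",p.min(0),p.max(0),ray(c,296,210,.09))
for q in [p.min(0),p.max(0)]:print(ray(c,*q,.09))
E
```

```text
orange ((245.5, 199.5), 18.828269958496094) [ 0.46230978 -0.00653892  0.03      ]
((245.07052612304688, 200.5452880859375), (31.777944564819336, 36.11035919189453), 174.46897888183594) [ 0.4573919  -0.00440303  0.03      ]Traceback (most recent call last):
  File "<stdin>", line 11, in <module>
AttributeError: 'NoneType' object has no attribute 'reshape'
```

View pics/topz.png

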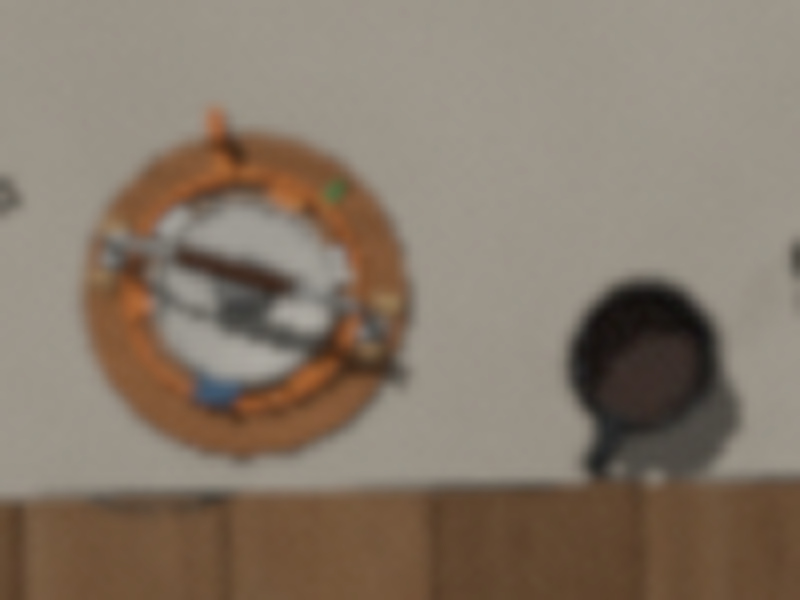

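The zoomed top view has the board centred at about zoom (247,295), the bar running from (178,255) to (295,285), the tab at (217,120), the spout at (215,390) and the dark mug rim at (645,355).

```bash
python3 - <<'E'
from h import *
c=shot("top")
Z=lambda x,y,z:ray(c,215+(x+.5)/8-.5,165+(y+.5)/8-.5,z)
C=Z(247,295,.014);print("board",C)
a,b=Z(178,254,.15),Z(297,285,.15);print("bar",(a+b)/2,a-b,np.arctan2(*(b-a)[:2])*-1, np.linalg.norm(a-b))
t=Z(216,108,.073);print("tabtop",t,np.hypot(*(t-C)[:2]),np.arctan2((t-C)[1],(t-C)[0]))
tb=Z(238,158,.029);print("tabbase",tb,np.hypot(*(tb-C)[:2]),np.arctan2((tb-C)[1],(tb-C)[0]))
g=Z(336,190,.03);print("green",np.arctan2((g-C)[1],(g-C)[0]))
s=Z(215,392,.04);print("spout",np.arctan2((s-C)[1],(s-C)[0])-np.pi)
m=Z(645,355,.099);print("mug",m,m-C,np.arctan2((m-C)[1],(m-C)[0]))
E
```

```text
board [ 0.45466009 -0.0053524   0.014     ]
bar [ 0.45582598 -0.00629338  0.15      ] [0.01900729 0.06576517 0.        ] 2.8602416718448627 0.06845681109088464
tabtop [0.55874737 0.0078704  0.073     ] 0.10492379385701611 0.12635881156996806
tabbase [ 0.53515352 -0.00234087  0.029     ] 0.08054974383102151 0.0373958455565359
green -0.7432073069515515
spout -0.30787092380749437
mug [ 0.40641171 -0.23443196  0.099     ] [-0.04824839 -0.22907956  0.085     ] -1.7783807955232414
```

```bash
python3 -m inch '[{"slide":[0.08,-0.145,0],"yaw":0.12},{"slide":[0.16,-0.29,0],"yaw":0.24},{"slide":[0.313,-0.576,0],"yaw":0.478},{"slide":[0.313,-0.576,0],"yaw":0.478},{"slide":[0.313,-0.576,0],"yaw":0.478},{"slide":[0.313,-0.576,0],"yaw":0.478},{"slide":[0.313,-0.576,0],"yaw":0.478},{"slide":[0.313,-0.576,0],"yaw":0.478},{"slide":[0.313,-0.576,0],"yaw":0.478},{"slide":[0.313,-0.576,0],"yaw":0.478},{"slide":[0.313,-0.576,0],"yaw":0.478},{"slide":[0.313,-0.576,0],"yaw":0.478},{"slide":[0.313,-0.576,0],"yaw":0.478},{"slide":[0.313,-0.576,0],"yaw":0.478},{"slide":[0.313,-0.576,0],"yaw":0.478},{"slide":[0.313,-0.576,0],"yaw":0.478},{"slide":[0.313,-0.576,-0.04],"yaw":0.478},{"slide":[0.313,-0.576,-0.08],"yaw":0.478},{"slide":[0.313,-0.576,-0.08],"yaw":0.478},{"slide":[0.313,-0.576,-0.08],"yaw":0.478}]' 100 20
python3 - <<'E'
from h import *
o=get_obs();print(o["position"],o["ee_rot"],o["grip_width"],o["clock"],o["joint_pos"])
c=shot("side","pics/side1.png")
f=cv2.imread("pics/side1.png")[175:265,210:330]
cv2.imwrite("pics/side1z.png",cv2.resize(f,(800,600),interpolation=cv2.INTER_CUBIC))
E
```

```text
clock: 1.87
position: [0.5475, 0.0029, 0.1614]
ee_rot: [-0.046, 0.999, -0.0, -0.002]
ft_force: [0.8, -0.3, 1.3]
grip_width: 0.611
grasp_force: 0.0
[0.54749956 0.00288985 0.16142514] [-4.56548727e-02  9.98955087e-01 -2.74323994e-04 -2.07165442e-03] 0.6106031153911556 1.8667 [-0.43688019  0.23026568  0.39836408  1.78806227 -0.09670367  1.14665404
  1.65441562]
```

View pics/side1z.png

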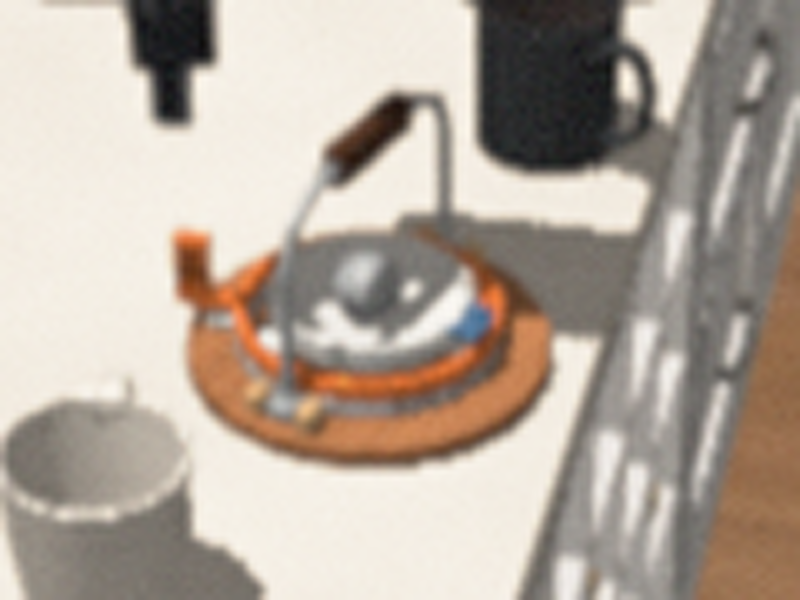

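The side close-up shows the tab at zoom (191,265), the bar's middle at (370,140), the ball at (367,283), and the finger above the tab.

```bash
python3 - <<'E'
from h import *
c=shot("side")
Z=lambda x,y,z:ray(c,210+(x+.5)/6.667-.5,175+(y+.5)/6.667-.5,z)
print("tab",Z(191,266,.051),"bar",Z(369,139,.138),"ball",Z(367,284,.045))
print("finger tip mid",Z(170,120,.150))
for p in [(.549,.0026,.051),(.5475,.0029,.15),(.4555,-.006,.138),(.4555,-.006,.045)]:
  u,v=proj(c,p);print(p,(u-209.5)*6.667,(v-174.5)*6.667)
m=[Z(475,100,.04),Z(620,100,.04)];print("mug edges",m)
E
```

```text
tab [0.54538605 0.01102882 0.051     ] bar [ 0.45103518 -0.00149661  0.138     ] ball [ 0.45322603 -0.00433025  0.045     ]
finger tip mid [0.54883377 0.02412977 0.15      ]
(0.549, 0.0026, 0.051) 189.7507413257234 256.6700229867299
(0.5475, 0.0029, 0.15) 185.5540618011711 99.37960491829591
(0.4555, -0.006, 0.138) 363.26096492099003 133.71835121924005
(0.4555, -0.006, 0.045) 364.1258802694714 282.0960777002028
mug edges [array([ 0.44052288, -0.20439815,  0.04      ]), array([ 0.3590965 , -0.22499604,  0.04      ])]
```

```bash
python3 -m inch '[{"slide":[0,0.0035,-0.03],"yaw":0.03},{"slide":[0,0.0035,-0.06],"yaw":0.03},{"slide":[0,0.0035,-0.085],"yaw":0.03},{"slide":[0,0.0035,-0.10],"yaw":0.03},{"slide":[0,0.0035,-0.11],"yaw":0.03},{"slide":[0,0.0035,-0.11],"yaw":0.03},{"slide":[0,0.0035,-0.11],"yaw":0.03}]'
python3 -m inch '[{"slide":[0,0,0],"yaw":0},{"slide":[0,0,0],"yaw":0},{"slide":[0,0,0],"yaw":0},{"slide":[0,0,0],"yaw":0},{"slide":[0,0,0],"yaw":0},{"slide":[0,0,0],"yaw":0},{"slide":[0,0,0],"yaw":0},{"slide":[0,0,0],"yaw":0}]' 255 30
python3 - <<'E'
from h import *
o=get_obs();print(o["position"],o["ee_rot"],o["ft_force"])
c=shot("side","pics/side2.png")
f=cv2.imread("pics/side2.png")[175:265,210:330]
cv2.imwrite("pics/side2z.png",cv2.resize(f,(800,600),interpolation=cv2.INTER_CUBIC))
E
```

```text
clock: 2.55
position: [0.5499, 0.0067, 0.054]
ee_rot: [-0.061, 0.998, 0.0, 0.001]
ft_force: [0.6, -0.2, -0.2]
grip_width: 0.604
grasp_force: 0.0
clock: 3.22
position: [0.5496, 0.0067, 0.0534]
ee_rot: [-0.061, 0.998, 0.0, 0.001]
ft_force: [-0.4, 0.5, 6.9]
grip_width: 0.111
grasp_force: 29.5
[0.54955374 0.00667805 0.05337749] [-6.06469660e-02  9.98158860e-01  3.15738516e-04  8.57625618e-04] [-0.40541255  0.52607427  6.89276348]
```

View pics/side2z.png

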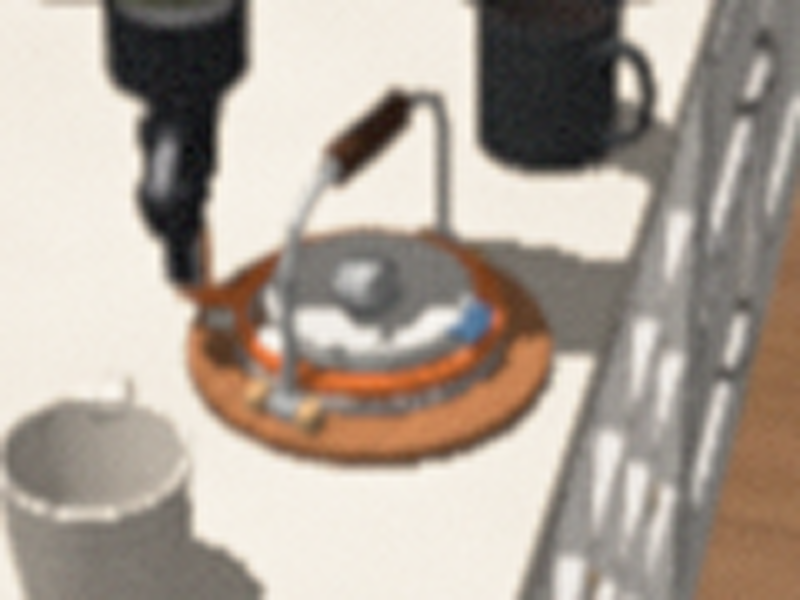

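```bash
python3 - <<'E'
import numpy as np
b=.123;r=.0945
for t in np.arange(.05,1.0,.05): print(round(t,2),[round(r*(np.cos(b-t)-np.cos(b)),4),round(r*(np.sin(b-t)-np.sin(b)),4)])
E
```

```text
0.05 [np.float64(0.0005), np.float64(-0.0047)]
0.1 [np.float64(0.0007), np.float64(-0.0094)]
0.15 [np.float64(0.0007), np.float64(-0.0141)]
0.2 [np.float64(0.0004), np.float64(-0.0189)]
0.25 [np.float64(-0.0), np.float64(-0.0236)]
0.3 [np.float64(-0.0008), np.float64(-0.0282)]
0.35 [np.float64(-0.0017), np.float64(-0.0329)]
0.4 [np.float64(-0.0029), np.float64(-0.0374)]
0.45 [np.float64(-0.0043), np.float64(-0.0419)]
0.5 [np.float64(-0.0059), np.float64(-0.0464)]
0.55 [np.float64(-0.0078), np.float64(-0.0507)]
0.6 [np.float64(-0.0098), np.float64(-0.055)]
0.65 [np.float64(-0.0121), np.float64(-0.0591)]
0.7 [np.float64(-0.0146), np.float64(-0.0631)]
0.75 [np.float64(-0.0173), np.float64(-0.067)]
0.8 [np.float64(-0.0201), np.float64(-0.0708)]
0.85 [np.float64(-0.0232), np.float64(-0.0744)]
0.9 [np.float64(-0.0264), np.float64(-0.0779)]
0.95 [np.float64(-0.0298), np.float64(-0.0811)]
```

```bash
python3 -m inch '[{"slide":[0.0005,-0.0047,0],"yaw":-0.05},{"slide":[0.0007,-0.0094,0],"yaw":-0.1},{"slide":[0.0007,-0.0141,0],"yaw":-0.15},{"slide":[0.0004,-0.0189,0],"yaw":-0.2},{"slide":[0,-0.0236,0],"yaw":-0.25},{"slide":[-0.0008,-0.0282,0],"yaw":-0.3},{"slide":[-0.0017,-0.0329,0],"yaw":-0.35},{"slide":[-0.0029,-0.0374,0],"yaw":-0.4},{"slide":[-0.0029,-0.0374,0],"yaw":-0.4}]'
python3 -m inch '[{"slide":[-0.0014,-0.0045,0],"yaw":-0.05},{"slide":[-0.003,-0.009,0],"yaw":-0.1},{"slide":[-0.0049,-0.0133,0],"yaw":-0.15},{"slide":[-0.0069,-0.0176,0],"yaw":-0.2},{"slide":[-0.0092,-0.0217,0],"yaw":-0.25},{"slide":[-0.0117,-0.0257,0],"yaw":-0.3},{"slide":[-0.0144,-0.0296,0],"yaw":-0.35},{"slide":[-0.0158,-0.0315,0],"yaw":-0.375},{"slide":[-0.0172,-0.0334,0],"yaw":-0.4},{"slide":[-0.0172,-0.0334,0],"yaw":-0.4}]'
python3 -c "
from h import *
o=get_obs();print(o['ft_force'],o['torque'])"
```

```text
clock: 4.02
position: [0.5464, -0.0315, 0.0533]
ee_rot: [0.141, 0.99, 0.0, 0.001]
ft_force: [-1.4, -0.1, 6.7]
grip_width: 0.113
grasp_force: 29.6
clock: 4.85
position: [0.5292, -0.0647, 0.0533]
ee_rot: [0.334, 0.943, 0.0, 0.001]
ft_force: [-2.3, 0.0, 7.8]
grip_width: 0.116
grasp_force: 29.7
[-2.3268066   0.01849733  7.8130524 ] [-0.11893123  0.43807098  0.1854094 ]
```

```bash
python3 -m inch '[{"slide":[-0.0015,-0.0018,0],"yaw":-0.025},{"slide":[-0.0031,-0.0036,0],"yaw":-0.05},{"slide":[-0.0031,-0.0036,0],"yaw":-0.05}]'
python3 -m inch '[{"slide":[-0.0016,-0.0017,0],"yaw":-0.025},{"slide":[-0.0016,-0.0017,0],"yaw":-0.025}]'
python3 -m inch '[{"slide":[-0.0016,-0.0017,0],"yaw":-0.025},{"slide":[-0.0016,-0.0017,0],"yaw":-0.025}]'
python3 -m inch '[{"slide":[-0.0016,-0.0016,0],"yaw":-0.025},{"slide":[-0.0016,-0.0016,0],"yaw":-0.025}]'
```

```text
clock: 5.1
position: [0.5262, -0.0682, 0.0533]
ee_rot: [0.357, 0.934, 0.0, 0.001]
ft_force: [-1.8, -0.2, 7.7]
grip_width: 0.115
grasp_force: 29.7
clock: 5.27
position: [0.5246, -0.0699, 0.0533]
ee_rot: [0.369, 0.93, 0.0, 0.001]
ft_force: [-1.7, 0.8, 7.8]
grip_width: 0.109
grasp_force: 29.7
clock: 5.43
position: [0.5232, -0.0712, 0.0533]
ee_rot: [0.38, 0.925, 0.001, 0.001]
ft_force: [-0.4, 2.0, 7.6]
grip_width: 0.112
grasp_force: 29.9
clock: 5.6
position: [0.5218, -0.0719, 0.0533]
ee_rot: [0.391, 0.92, 0.001, 0.001]
ft_force: [-0.3, 3.5, 6.1]
grip_width: 0.113
grasp_force: 33.3
```

```bash
python3 -m inch '[{"slide":[-0.0016,-0.0016,0],"yaw":-0.015},{"slide":[-0.0016,-0.0016,0],"yaw":-0.015}]'
python3 -m inch '[{"slide":[-0.0016,-0.0016,0],"yaw":-0.015},{"slide":[-0.0016,-0.0016,0],"yaw":-0.015}]'
python3 - <<'E'
from h import *
o=get_obs();print(o["position"],o["ft_force"],o["torque"])
for n,(a,b,d,e) in dict(side=(175,265,210,330),top=(165,240,200,300)).items():
    shot(n,f"pics/{n}3.png");f=cv2.imread(f"pics/{n}3.png")[a:b,d:e]
    cv2.imwrite(f"pics/{n}3z.png",cv2.resize(f,(800,600),interpolation=cv2.INTER_CUBIC))
E
```

```text
clock: 5.77
position: [0.5214, -0.0723, 0.0535]
ee_rot: [0.397, 0.918, 0.002, 0.002]
ft_force: [5.3, 7.0, 2.0]
grip_width: 0.103
grasp_force: 36.8
clock: 5.93
position: [0.521, -0.0727, 0.0538]
ee_rot: [0.403, 0.915, 0.003, 0.002]
ft_force: [9.9, 10.8, -0.2]
grip_width: 0.114
grasp_force: 41.5
[ 0.52104746 -0.07271455  0.05383807] [ 9.94596461 10.7977296  -0.17348212] [ 2.21177236 -2.09718674  0.70483109]
```

View pics/side3z.png

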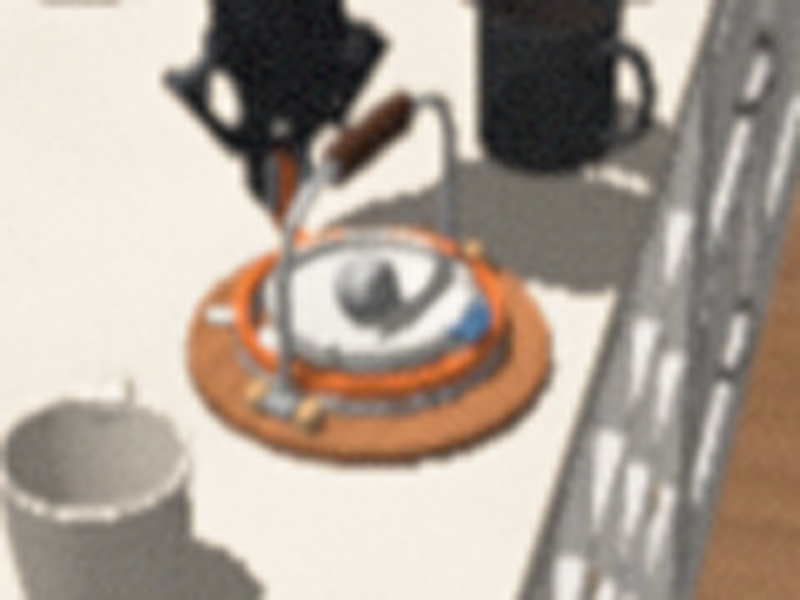

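The stop is reached: about 15 N of push, and the tab sits at the green mark. In the side view the ball is still centred at zoom (370,288). Next I release, rise and go over the bar.

```bash
python3 -m inch '[{"slide":[0.0015,0.0015,0],"yaw":0.01},{"slide":[0.0015,0.0015,0],"yaw":0.01}]'
python3 -m inch '[{"slide":[0,0,0],"yaw":0},{"slide":[0,0,0],"yaw":0},{"slide":[0,0,0],"yaw":0},{"slide":[0,0,0],"yaw":0},{"slide":[0,0,0],"yaw":0}]' 110 20
python3 -m inch '[{"slide":[0,0,0.02],"yaw":0},{"slide":[0,0,0.06],"yaw":0},{"slide":[0,0,0.1],"yaw":0},{"slide":[0,0,0.14],"yaw":0},{"slide":[0,0,0.16],"yaw":0},{"slide":[0,0,0.16],"yaw":0},{"slide":[0,0,0.16],"yaw":0}]'
python3 - <<'E'
from h import *
o=get_obs();print(o["position"],o["ee_rot"])
for n,(a,b,d,e) in dict(side=(175,265,210,330)).items():
    shot(n,f"pics/{n}4.png");f=cv2.imread(f"pics/{n}4.png")[a:b,d:e]
    cv2.imwrite(f"pics/{n}4z.png",cv2.resize(f,(800,600),interpolation=cv2.INTER_CUBIC))
E
```

```text
clock: 6.2
position: [0.5214, -0.0725, 0.0535]
ee_rot: [0.398, 0.917, 0.002, 0.002]
ft_force: [5.7, 5.8, 2.7]
grip_width: 0.114
grasp_force: 38.5
clock: 6.62
position: [0.5188, -0.0751, 0.0523]
ee_rot: [0.401, 0.916, -0.0, -0.0]
ft_force: [0.4, -0.5, -0.4]
grip_width: 0.568
grasp_force: 0.0
clock: 7.2
position: [0.5195, -0.0749, 0.2133]
ee_rot: [0.4, 0.916, 0.001, 0.001]
ft_force: [0.2, 0.0, -1.0]
grip_width: 0.565
grasp_force: 0.0
[ 0.51953866 -0.07490877  0.21333707] [4.00430633e-01 9.16326281e-01 7.65512210e-04 9.32292474e-04]
```

View pics/side4z.png

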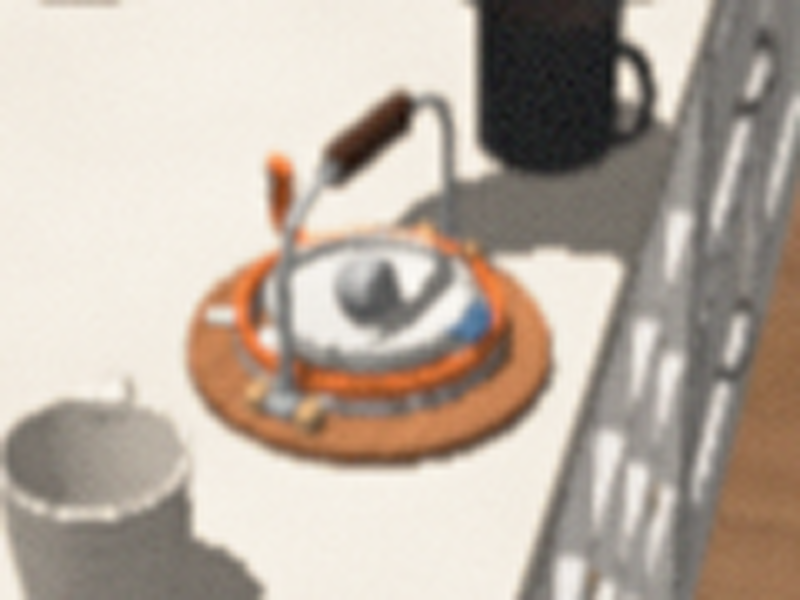

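The side view shows the tab standing at zoom (279,190) at the green mark, with the dish and ball undisturbed. The bar's middle is at (369,138).

```bash
python3 -m inch '[{"slide":[-0.01,0.01,0.005],"yaw":-0.1},{"slide":[-0.02,0.02,0.005],"yaw":-0.22},{"slide":[-0.03,0.03,0.005],"yaw":-0.34},{"slide":[-0.04,0.04,0.005],"yaw":-0.46},{"slide":[-0.05,0.05,0.005],"yaw":-0.58},{"slide":[-0.06,0.06,0.005],"yaw":-0.7},{"slide":[-0.0655,0.0705,0],"yaw":-0.82},{"slide":[-0.0655,0.0705,0],"yaw":-0.94},{"slide":[-0.0655,0.0705,0],"yaw":-1.03},{"slide":[-0.0655,0.0705,0],"yaw":-1.03},{"slide":[-0.0655,0.0705,0],"yaw":-1.03}]'
python3 - <<'E'
from h import *
o=get_obs();q=o["ee_rot"];print(o["position"],2*np.arctan2(q[1],q[0])-np.pi/2,o["joint_pos"])
c=shot("side","pics/side5.png")
Z=lambda x,y,z:ray(c,210+(x+.5)/6.667-.5,175+(y+.5)/6.667-.5,z)
a,b=Z(330,168,.138),Z(408,108,.138);print("bar",(a+b)/2,np.arctan2(a[1]-b[1],a[0]-b[0])-np.pi/2,np.linalg.norm(a-b))
t=Z(279,188,.055);print("tab",t)
f=cv2.imread("pics/side5.png")[155:245,210:330]
cv2.imwrite("pics/side5z.png",cv2.resize(f,(800,600),interpolation=cv2.INTER_CUBIC))
E
```

```text
clock: 8.17
position: [0.453, -0.0044, 0.2113]
ee_rot: [0.799, 0.601, -0.001, -0.0]
ft_force: [0.2, -0.3, -0.7]
grip_width: 0.568
grasp_force: 0.0
[ 0.45296713 -0.0044136   0.21128933] -0.2801518914504215 [-0.6541034  -0.0607542   0.55032737  1.9593211   0.03416764  1.23615942
 -0.39603717]
bar [ 0.45108797 -0.0028967   0.138     ] -0.3607178055545559 0.06899747944217903
tab [ 0.51900755 -0.06621404  0.055     ]
```

View pics/side5z.png

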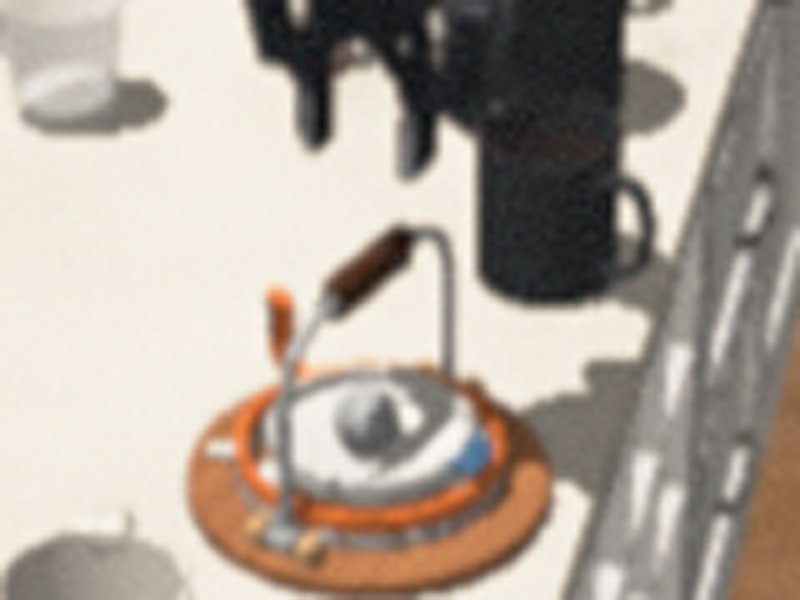

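The two fingers stand over the bar, straddling it at zoom (370,265).

```bash
python3 -m inch '[{"slide":[-0.0005,0.0005,-0.02],"yaw":-0.01},{"slide":[-0.0005,0.0005,-0.04],"yaw":-0.01},{"slide":[-0.0005,0.0005,-0.06],"yaw":-0.01},{"slide":[-0.0005,0.0005,-0.073],"yaw":-0.01},{"slide":[-0.0005,0.0005,-0.081],"yaw":-0.01},{"slide":[-0.0005,0.0005,-0.081],"yaw":-0.01}]'
python3 -m inch '[{"slide":[0,0,0],"yaw":0},{"slide":[0,0,0],"yaw":0},{"slide":[0,0,0],"yaw":0},{"slide":[0,0,0],"yaw":0},{"slide":[0,0,0],"yaw":0},{"slide":[0,0,0],"yaw":0}]' 195 20
python3 -m inch '[{"slide":[0,0,0],"yaw":0},{"slide":[0,0,0],"yaw":0},{"slide":[0,0,0],"yaw":0},{"slide":[0,0,0],"yaw":0},{"slide":[0,0,0],"yaw":0}]' 255 20
python3 -m inch '[{"slide":[0,0,0],"yaw":0},{"slide":[0,0,0],"yaw":0},{"slide":[0,0,0],"yaw":0}]' 255 80
```

```text
clock: 8.72
position: [0.452, -0.004, 0.1297]
ee_rot: [0.802, 0.597, -0.001, -0.0]
ft_force: [-0.6, -0.2, 0.2]
grip_width: 0.567
grasp_force: 0.0
clock: 9.22
position: [0.4532, -0.0037, 0.1317]
ee_rot: [0.803, 0.596, 0.0, 0.0]
ft_force: [-0.8, -0.6, 0.6]
grip_width: 0.242
grasp_force: 0.0
clock: 9.63
position: [0.453, -0.0038, 0.1313]
ee_rot: [0.803, 0.596, -0.0, -0.0]
ft_force: [-0.8, -0.7, -0.3]
grip_width: 0.161
grasp_force: 20.8
clock: 9.88
position: [0.453, -0.0038, 0.1314]
ee_rot: [0.803, 0.596, -0.0, 0.0]
ft_force: [-2.9, -1.6, 2.5]
grip_width: 0.152
grasp_force: 78.4
```

```bash
python3 -m inch '[{"slide":[0,0,0.0005],"yaw":0},{"slide":[0,0,0.0015],"yaw":0},{"slide":[0,0,0.003],"yaw":0},{"slide":[0,0,0.005],"yaw":0},{"slide":[0,0,0.0075],"yaw":0},{"slide":[0,0,0.01],"yaw":0},{"slide":[0,0,0.0125],"yaw":0},{"slide":[0,0,0.0145],"yaw":0},{"slide":[0,0,0.0155],"yaw":0},{"slide":[0,0,0.016],"yaw":0},{"slide":[0,0,0.016],"yaw":0},{"slide":[0,0,0.016],"yaw":0},{"slide":[0,0,0.016],"yaw":0}]'
python3 - <<'E'
from h import *
o=get_obs();print(o["ft_force"],o["torque"])
shot("side","pics/side6.png");f=cv2.imread("pics/side6.png")[155:245,210:330]
cv2.imwrite("pics/side6z.png",cv2.resize(f,(800,600),interpolation=cv2.INTER_CUBIC))
E
```

```text
clock: 10.97
position: [0.453, -0.0038, 0.1472]
ee_rot: [0.803, 0.596, -0.0, -0.0]
ft_force: [-1.5, 0.3, -5.9]
grip_width: 0.149
grasp_force: 77.9
[-1.50763768  0.31840519 -5.92876918] [0.0171015  0.02023995 0.00081754]
```

View pics/side6z.png

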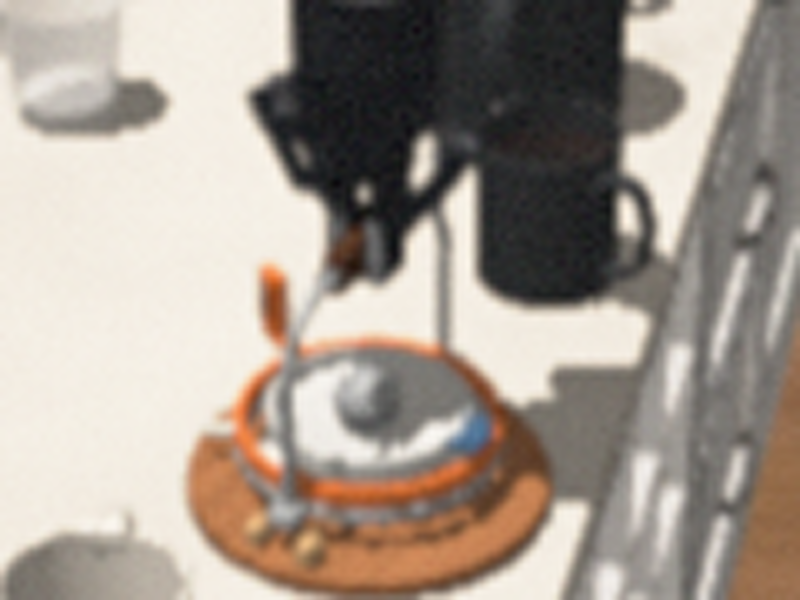

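The carrier hangs level with the dish and ball up: ball at zoom (368,395), spout at (473,432), and the wrist carries 5.9 N. I'll lift on slowly and refine the mug bearing.

```bash
python3 -m inch '[{"slide":[0,0,0.001],"yaw":0},{"slide":[0,0,0.003],"yaw":0},{"slide":[0,0,0.006],"yaw":0},{"slide":[0,0,0.01],"yaw":0},{"slide":[0,0,0.015],"yaw":0},{"slide":[0,0,0.021],"yaw":0},{"slide":[0,0,0.027],"yaw":0},{"slide":[0,0,0.033],"yaw":0},{"slide":[0,0,0.039],"yaw":0},{"slide":[0,0,0.045],"yaw":0},{"slide":[0,0,0.051],"yaw":0},{"slide":[0,0,0.057],"yaw":0},{"slide":[0,0,0.063],"yaw":0},{"slide":[0,0,0.069],"yaw":0},{"slide":[0,0,0.074],"yaw":0},{"slide":[0,0,0.078],"yaw":0},{"slide":[0,0,0.081],"yaw":0},{"slide":[0,0,0.083],"yaw":0},{"slide":[0,0,0.084],"yaw":0},{"slide":[0,0,0.084],"yaw":0}]'
python3 - <<'E'
from h import *
o=get_obs();q=o["ee_rot"];print(o["position"],2*np.arctan2(q[1],q[0])-np.pi/2,o["ft_force"])
c=shot("side")
for p in [(.4064,-.2344,.05),(.41,-.225,.05)]:
  u,v=proj(c,p);print("mugmid",(u-209.5)*6.667,(v-154.5)*6.667)
for z in (.099,.0):
  u,v=proj(c,(.4064,-.2344,z));print(z,(u-209.5)*6.667,(v-154.5)*6.667)
t=shot("top");f=t["frame"];g=f.max(2)
# dark interior+rim of mug against pale top
m=(g<60).astype(np.uint8)[195:225,280:308]
n,l,s,cc=cv2.connectedComponentsWithStats(m);k=1+s[1:,4].argmax();print(s[k],cc[k])
mm=cv2.morphologyEx((l==k).astype(np.uint8),cv2.MORPH_OPEN,np.ones((7,7),np.uint8));p=cv2.findNonZero(mm);e=cv2.minEnclosingCircle(p);print(e)
print(ray(t,280+e[0][0],195+e[0][1],.09))
E
```

```text
clock: 12.68
position: [0.4531, -0.0037, 0.2314]
ee_rot: [0.803, 0.596, 0.0, 0.0]
ft_force: [0.7, 0.8, -5.4]
grip_width: 0.152
grasp_force: 77.9
[ 0.4530711  -0.00371467  0.23139943] -0.2929342833961861 [ 0.73911968  0.84467705 -5.38453222]
mugmid 544.2161313115763 200.52039824984922
mugmid 534.8419072538595 207.8926824714337
0.099 546.4999133830901 127.85796942629636
0.0 541.9539759096765 272.49473762689587
[  7   6  17  23 262] [14.77099237 15.14503817]
((14.5, 12.5), 7.905794143676758)
[ 0.41374564 -0.23222015  0.09      ]
```

```bash
python3 -m inch '[{"slide":[0,0,0],"yaw":0.005},{"slide":[0,0,0],"yaw":0.02},{"slide":[0,0,0],"yaw":0.045},{"slide":[0,0,0],"yaw":0.08},{"slide":[0,0,0],"yaw":0.125},{"slide":[0,0,0],"yaw":0.175},{"slide":[0,0,0],"yaw":0.225},{"slide":[0,0,0],"yaw":0.28},{"slide":[0,0,0],"yaw":0.335},{"slide":[0,0,0],"yaw":0.39},{"slide":[0,0,0],"yaw":0.445},{"slide":[0,0,0],"yaw":0.5},{"slide":[0,0,0],"yaw":0.555},{"slide":[0,0,0],"yaw":0.61},{"slide":[0,0,0],"yaw":0.66},{"slide":[0,0,0],"yaw":0.71},{"slide":[0,0,0],"yaw":0.75},{"slide":[0,0,0],"yaw":0.78},{"slide":[0,0,0],"yaw":0.795},{"slide":[0,0,0],"yaw":0.8}]'
python3 -m inch '[{"slide":[0,0,0],"yaw":0.005},{"slide":[0,0,0],"yaw":0.02},{"slide":[0,0,0],"yaw":0.045},{"slide":[0,0,0],"yaw":0.08},{"slide":[0,0,0],"yaw":0.125},{"slide":[0,0,0],"yaw":0.175},{"slide":[0,0,0],"yaw":0.225},{"slide":[0,0,0],"yaw":0.28},{"slide":[0,0,0],"yaw":0.335},{"slide":[0,0,0],"yaw":0.39},{"slide":[0,0,0],"yaw":0.445},{"slide":[0,0,0],"yaw":0.5},{"slide":[0,0,0],"yaw":0.555},{"slide":[0,0,0],"yaw":0.61},{"slide":[0,0,0],"yaw":0.665},{"slide":[0,0,0],"yaw":0.72},{"slide":[0,0,0],"yaw":0.77},{"slide":[0,0,0],"yaw":0.815},{"slide":[0,0,0],"yaw":0.845},{"slide":[0,0,0],"yaw":0.86}]'
python3 -m inch '[{"slide":[0,0,0],"yaw":0},{"slide":[0,0,0],"yaw":0},{"slide":[0,0,0],"yaw":0},{"slide":[0,0,0],"yaw":0}]'
python3 - <<'E'
from h import *
o=get_obs();q=o["ee_rot"];print(o["position"],2*np.arctan2(q[1],q[0])-np.pi/2,o["ft_force"],o["joint_pos"])
a=shot("side","pics/side7.png");b=shot("top","pics/top7.png")
f=cv2.imread("pics/side7.png")[120:240,210:330];g=cv2.imread("pics/top7.png")[165:240,215:315]
r=lambda i,w,h:cv2.resize(i,(w,h),interpolation=cv2.INTER_CUBIC)
out=np.zeros((600,800,3),np.uint8);out[:400,:400]=r(f,400,400);out[:300,400:]=r(g,400,300);cv2.imwrite("pics/mix7.png",out)
E
```

```text
clock: 14.45
position: [0.453, -0.0037, 0.2313]
ee_rot: [0.507, 0.862, 0.0, -0.0]
ft_force: [-0.0, -0.1, -5.4]
grip_width: 0.152
grasp_force: 77.9
clock: 16.12
position: [0.4531, -0.0038, 0.2313]
ee_rot: [0.1, 0.995, 0.0, -0.0]
ft_force: [0.1, -0.0, -6.1]
grip_width: 0.151
grasp_force: 77.9
clock: 16.45
position: [0.453, -0.0038, 0.2313]
ee_rot: [0.102, 0.995, 0.0, -0.0]
ft_force: [0.4, -0.3, -5.8]
grip_width: 0.15
grasp_force: 77.9
[ 0.45304393 -0.00376732  0.2313319 ] 1.366578223694118 [ 0.39358452 -0.27498072 -5.80739081] [-0.74515296 -0.09048801  0.62761445  1.93483911  0.05531899  1.28050389
  1.2312425 ]
```

View pics/mix7.png

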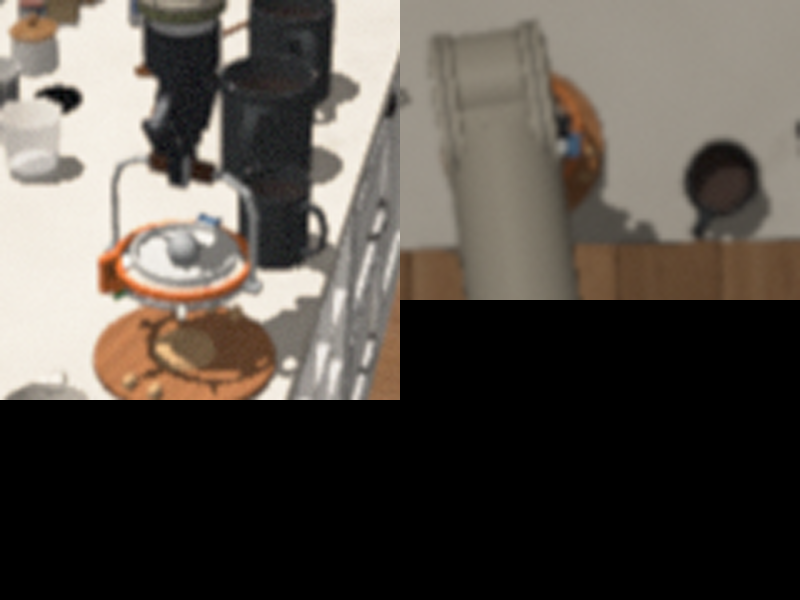

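The carrier is up and turned, ball centred at (183,247) in the dish, spout at (208,222) in the side view and (571,143) in the top view, towards the mug. I'll check the spout bearing numerically.

```bash
python3 - <<'E'
from h import *
P=[]
for n,(a,b,d,e) in dict(side=(170,210,255,290),top=(190,210,250,265)).items():
    c=shot(n);f=c["frame"][a:b,d:e];h=cv2.cvtColor(f,cv2.COLOR_RGB2HSV)
    m=cv2.inRange(h,(95,70,60),(125,255,255));p=cv2.findNonZero(m).reshape(-1,2)+[d,a];u=p.mean(0)
    E=np.array(c["extrinsics"]);K=np.array([[c["fx"],0,c["cx"]],[0,c["fy"],c["cy"]],[0,0,1]]);P.append((K@E[:3],u));print(n,len(p),u,ray(c,*u,.142))
X=cv2.triangulatePoints(P[0][0],P[1][0],P[0][1],P[1][1]);X=(X[:3]/X[3]).ravel();print(X)
d=X-[.453,-.0038,0];print(np.arctan2(d[1],d[0]),np.hypot(*d[:2]))
m=np.array([.4055,-.234])-[.453,-.0038];print("mug",np.arctan2(m[1],m[0]))
E
```

```text
side 3 [272.66666667 185.66666667] [ 0.43904672 -0.0631907   0.142     ]
top 9 [257.55555556 200.77777778] [ 0.44380623 -0.06504062  0.142     ]
[ 0.44158167 -0.06544013  0.14055984]
-1.753961936723956 0.06268879057876679
mug -1.774282758339587
```

```bash
python3 -c "
from workcell import *
print(hand_in())"
```

```text
the job is handed in; nothing more can be done
None
```

The job is handed in: I turned the collar to its stop at the green mark and lifted the carrier 10 cm. I then turned it so the spout points at the small dark mug, within about 0.02 rad by the cameras. The dish was level and the tea ball in its middle in the last picture, with the carrier still held; the judging result was not shown.

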